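# Line up the chopstick rests with a straightedge

## Task

Take the wooden straightedge from its slate and with it push all four chopstick rests together up the tray until they stand in one line, each flat against the dark end board, and press the line home firmly but gently: the tray is delicate. Then stand the straightedge back on its slate and let go. Touch the rests with the straightedge only, and do not disturb the flask, the cup or the bowl.

Things in the scene. Friction and masses are not known exactly. Their poses are not given: they have to be found in the camera images.
- tray: Fixed brown wooden tray, 236 (x) x 204 (y) x 28 mm high, open at its -x end (towards the robot), with a dark end board near its +x end. Origin: centre of its underside. Floor 6 mm thick. Side rails along x rise 22 mm above the floor, inner faces at y = +-94 mm. Its +x is the pushing direction; yawed up to 15 degrees. Over 16 N on it in all (weight it bears included) spoils it.
- stop_middle (a point): Floor-level point of the tray, 88 mm along +x from its origin, axes as the tray's. The inner face of the end board (dark, 22 mm high, across the whole tray, two brass screws on top) is clamped anywhere from 20 mm before to 20 mm beyond it; this is not measured: feel for it. It is firm. A level push of 7 to 10 N held for a second is a good press (each rest needs over 1.2 N).
- straightedge: Loose wooden straightedge, 110 to 175 g: pale slab 30 (x) x 172 (y) x 20 mm high, with a dark upright grip fin on its middle, 16 (x) x 70 (y) mm, from 20 to 72 mm above the underside. Origin: centre of the underside; y along its length. Both long faces are flat and serve for pushing. Starts standing on the slate. Grip the fin across its thickness from above.
- slate: Fixed dark grey slate board 100 (x) x 240 (y) x 6 mm, where the straightedge belongs. Origin: centre of its underside, so its top is 6 mm above the origin; y runs along its length.
- flask: Bystander: blue ceramic sake flask, 74 mm across, 135 mm tall, loose. Origin: centre of its underside.
- cup: Bystander: small white cup, 52 mm across, 45 mm tall, loose. Origin: centre of its underside.
- bowl: Bystander: small white bowl, 80 mm across, 30 mm tall, loose. Origin: centre of its underside.
- rest0: Loose indigo blue ceramic chopstick rest, 20 to 42 g, a bar 18 (x) x 36 (y) x 14 mm high, slightly saddled. Origin: centre of its underside. Starts flat on the tray floor, turned up to 26 degrees; the four lie in four lanes 44 mm apart, 40 to 130 mm from the end board. Fully home, its origin is 9 mm from the board's inner face, either long face to the board.
- rest1: Loose off-white ceramic chopstick rest, 20 to 42 g, a bar 18 (x) x 36 (y) x 14 mm high, slightly saddled. Origin: centre of its underside. Starts flat on the tray floor, turned up to 26 degrees; the four lie in four lanes 44 mm apart, 40 to 130 mm from the end board. Fully home, its origin is 9 mm from the board's inner face, either long face to the board.
- rest2: Loose green ceramic chopstick rest, 20 to 42 g, a bar 18 (x) x 36 (y) x 14 mm high, slightly saddled. Origin: centre of its underside. Starts flat on the tray floor, turned up to 26 degrees; the four lie in four lanes 44 mm apart, 40 to 130 mm from the end board. Fully home, its origin is 9 mm from the board's inner face, either long face to the board.
- rest3: Loose mustard yellow ceramic chopstick rest, 20 to 42 g, a bar 18 (x) x 36 (y) x 14 mm high, slightly saddled. Origin: centre of its underside. Starts flat on the tray floor, turned up to 26 degrees; the four lie in four lanes 44 mm apart, 40 to 130 mm from the end board. Fully home, its origin is 9 mm from the board's inner face, either long face to the board.
Mind the look-alikes: they are no part of the job. What is shaped like the rest1 but red is not meant. Leave any red look-alike of the rest3 alone.

How it is judged:
By the outcome, as a careful person would: the job done as asked, in the order asked, and still so for the second after the job is handed in, with the robot touching nothing.
It also fails if it takes over 69 s, if anything falls off the work surface, if the arm or the gripper's body presses on something with over 40 N, if the wrist force passes 120 N, or if a joint passes its speed limit or range.

## Robot

A 7-joint arm with a two-finger parallel gripper is mounted at the origin on the work surface. World frame = base frame: x ahead of the robot, y to its left, z up, the work surface at z = 0. Lengths are in m, angles in rad, forces in N, time in s.
With the tool pointing down it reaches from about 0.35 to 0.9 m from the base axis. Payload 8.1 kg.
Tool frame: the origin (TCP) lies at the very end of the fingers, on their centre line; the grasp point (between the pads) lies 19 mm behind it; y points along the fingers, x is the direction in which the jaws open and shut, and the axes are right-handed (so a half turn about y gives the same grasp; the last joint's range is limited). The gripper opens to 92 mm and grips with 3 to 60 N. Pads are 19 mm wide; open, the fingers measure 130 mm over their backs; the gripper's body (75 mm by 190 mm) begins 47 mm behind the grasp point.
Start: joints at [-0.103, 0.434, 0.025, 1.573, -0.012, 1.134, -0.075], TCP at [0.625, -0, 0.227] pointing down, gripper open.
Joint ranges: [-2.62, 2.62], [-0.44, 2.09], [-1.27, 1.32], [0.08, 2.57], [-1.32, 4.46], [0.12, 2], [-2.74, 2.74]. Speed limits (rad/s): [2.22, 2.22, 3.01, 3.01, 3.14, 3.14, 3.14].

## Interface

Orientations are given as a rotation vector (axis times angle).
In Python, from cell import arm, imaging gives the robot as it stands. The module is installed in compiled form; this text tells all that it offers.
- The arm moves only by the tool send_rows, never from a script. Its argument "steps" is a list of rows, each a list of 5 numbers: the opening, from 0 (shut) to 1 (fully open), then the shift along the tool's x, y, z in cm, then the turn about the tool's y in rad. In form: [[jaw, x, y, z, roll], ...]. A call has 1 to 20 rows; each row is the pose to reach, as a shift and turn from the pose commanded when the call began, along the tool's axes at that moment; what a row does not reach only later rows make up. A row lasts 1/8 s, in which the tool goes at most 62.5 mm and 10.7 degrees, less where a joint would pass 70% of its speed; a pose out of reach is approached as far as the arm can. A call with a gripper value outside its range is refused whole. The fingers move at their own pace and stop on an object; "squeeze" is the grip in N (left out, the last holds). Time passes only in rows, so rows that repeat a pose let the fingers close. It gives the time, the measured TCP pose, the force and the opening at its end, in the units of the state.
- arm.observe(): the state, without advancing time (a new reading comes with each control period).
- imaging.get_image(name): name is "scene" or "side" or "wrist"; returns the picture (384x512x3 uint8, blue, green, red); there is no depth.
- imaging.camera_params(name): a dict with "camera_matrix" (3x3 intrinsics, pixels), "position" and "orientation" of the camera in the world; the wrist camera has in their place "mount" (4x4, takes a point from camera to tool coordinates, whose origin is the TCP and whose axes are the tool frame's). Camera axes: x right, y down, z forward; pixel columns grow to the right and rows downward; lengths in m; the calibration is good to about 2 mm. A picture is of the moment at which its call begins: read the wrist's pose just before it. camera_params takes no time and is no camera call.
- arm.sign_off(): hands the job in, once; it reports no verdict.
The state is a dict: "clock": time; "joints": joint angles; "dq": joint speeds; "joint_efforts": joint torques, N m; "position": TCP position; "ee_rot": TCP orientation; "force": force on the tool from outside, world axes, zero at the start; "ft_torque": the same for the moment, N m; "width": opening from 0.0 (shut) to 1.0 (fully open).
Only numpy, scipy, OpenCV 4.12 (cv2) and the standard library are available. Lean on these libraries where they do the work, as an engineer would, in place of code of your own. Each camera call takes 0.05 s, during which the arm holds its last target.

## Working session

There is one attempt and no reset: what is moved stays moved. The work goes in short steps, Python scripts to look and compute and a tool call to move; the robot and the scene stay as the last step left them, time stands still between calls to the robot, and variables do not carry over. Pictures are saved under pics/ and viewed, and the job is handed in when it is done.

Besides the shell and the picture viewer there is one more tool, called after "Emit:" in YAML: its name, and indented under it one key for each argument. send_rows: Moves the arm, as the interface text tells. Its arguments: {"type":"object","properties":{"steps":{"type":"array","items":{"type":"array","items":{"type":"number"}}},"squeeze":{"type":"number"}},"required":["steps"]}

```bash
mkdir -p pics
python3 - <<'E'
from cell import arm, imaging
import cv2
for n in ["scene","side","wrist"]:
    if n=="wrist": print(arm.observe())
    im=imaging.get_image(n); cv2.imwrite(f"pics/{n}0.png",im)
    print(n,imaging.camera_params(n))
E
```

```text
scene {'camera_matrix': array([[388.90083159,   0.        , 256.77934241],
       [  0.        , 388.90083159, 187.80372767],
       [  0.        ,   0.        ,   1.        ]]), 'position': array([0.85335467, 0.48918439, 0.71895712]), 'orientation': array([-0.75177126, -2.69625404,  0.99554652])}
side {'camera_matrix': array([[405.35751604,   0.        , 258.95107403],
       [  0.        , 405.35751604, 181.42579558],
       [  0.        ,   0.        ,   1.        ]]), 'position': array([ 0.19274672, -0.69171961,  0.58400997]), 'orientation': array([-2.11084536,  0.54424459, -0.31575599])}
{'clock': 0.1, 'joints': array([-0.10258297,  0.43515511,  0.02500134,  1.57398826, -0.01161984,
        1.13401243, -0.07506458]), 'dq': array([ 0.00227727, -0.00026211, -0.0011387 , -0.00227994, -0.00177871,
        0.00055935, -0.00018321]), 'joint_efforts': array([ 2.76666542e-03, -6.69124532e+01,  9.87763703e-01, -3.15145969e+01,
       -6.05509384e-02,  3.73947364e-02,  1.19628339e-04]), 'position': array([ 6.24545251e-01, -7.28661699e-05,  2.26029555e-01]), 'ee_rot': array([-1.57091878e+00,  1.17563299e-03,  1.04304533e-03]), 'force': array([-0.71910106,  0.42310254, -0.82971879]), 'ft_torque': array([-0.00675747,  0.01061051,  0.00161632]), 'width': 1.0016819643243386}
wrist {'camera_matrix': array([[330.69012972,   0.        , 256.62404089],
       [  0.        , 330.69012972, 193.67243116],
       [  0.        ,   0.        ,   1.        ]]), 'mount': array([[ 9.99999402e-01,  5.65484213e-04,  9.36312824e-04,
        -6.77493701e-04],
       [-7.30694522e-04, -2.91636963e-01,  9.56528801e-01,
        -1.58142780e-01],
       [ 8.13965365e-04, -9.56528913e-01, -2.91636376e-01,
         7.89656353e-02],
       [ 0.00000000e+00,  0.00000000e+00,  0.00000000e+00,
         1.00000000e+00]])}
```

View pics/scene0.png

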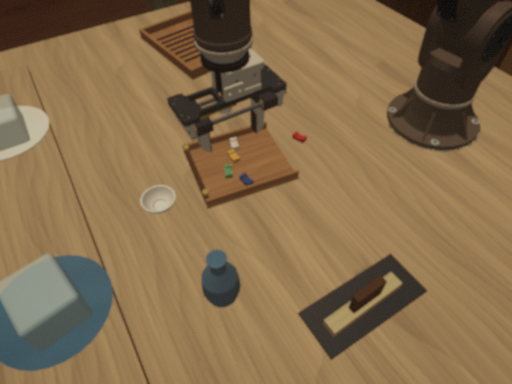

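View pics/side0.png

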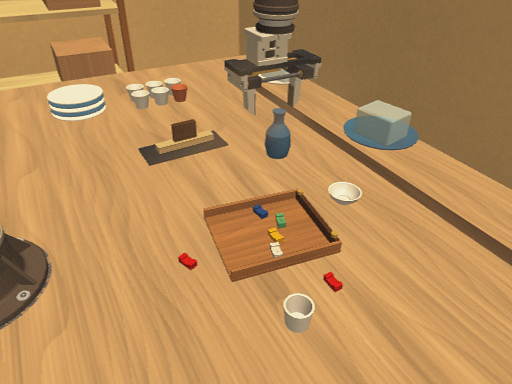

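View pics/wrist0.png

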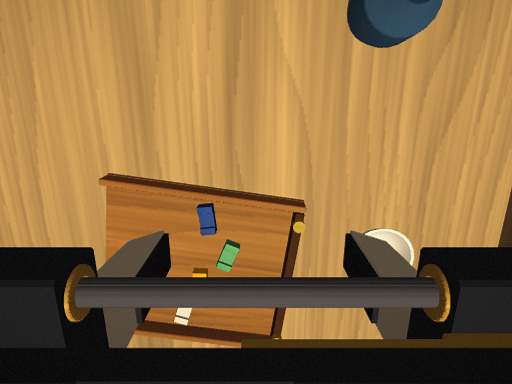

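The three views show the scene.
- Scene view: the straightedge is on its slate (365,300), the flask at (220,280), and the bowl at (157,199). The tray is centred near (240,165), with its dark end board on the left.
- Side view: the rests are at (260,211) blue, (281,220) green, (276,235) yellow, and (276,250) white. The cup is at (298,313). The red look-alikes are at (188,261) and (333,282).

I'll measure these next.

```bash
cat > h.py <<'E'
import numpy as np, cv2
from scipy.spatial.transform import Rotation as R
from cell import arm, imaging
def cam(name,st=None):
    p=imaging.camera_params(name);K=p["camera_matrix"]
    if name=="wrist":
        T=np.eye(4);T[:3,:3]=R.from_rotvec(st["ee_rot"]).as_matrix();T[:3,3]=st["position"];M=T@p["mount"]
        return K,M[:3,:3],M[:3,3]
    return K,R.from_rotvec(p["orientation"]).as_matrix(),p["position"]
def onplane(c,uv,z):
    K,Rm,t=c;uv=np.atleast_2d(uv).astype(float)
    d=(Rm@np.linalg.inv(K)@np.c_[uv,np.ones(len(uv))].T).T
    s=(z-t[2])/d[:,2];return (t+d*s[:,None])
def proj(c,P):
    K,Rm,t=c;q=(np.atleast_2d(P)-t)@Rm;q=q@K.T;return q[:,:2]/q[:,2:]
def tri(c1,u1,c2,u2):
    A=np.zeros((3,3));b=np.zeros(3)
    for c,u in((c1,u1),(c2,u2)):
        d=c[1]@np.linalg.inv(c[0])@np.r_[u,1];d/=np.linalg.norm(d);P=np.eye(3)-np.outer(d,d);A+=P;b+=P@c[2]
    return np.linalg.solve(A,b)
E
python3 - <<'E'
from h import *
a=cv2.imread('pics/scene0.png');b=cv2.imread('pics/side0.png')
def crop(im,x,y,w,h,s,f): cv2.imwrite(f,cv2.resize(im[y:y+h,x:x+w],None,fx=s,fy=s,interpolation=cv2.INTER_CUBIC))
crop(a,295,250,140,110,5,'pics/c1.png');crop(a,175,120,130,90,6,'pics/c2.png')
crop(b,130,110,105,60,7,'pics/c3.png');crop(b,195,185,150,90,5,'pics/c4.png')
E
```

```text
(no output)
```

View pics/c1.png

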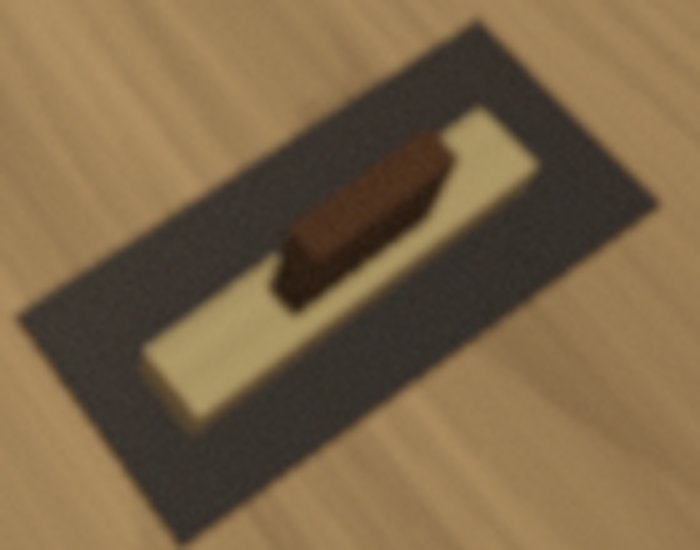

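View pics/c2.png

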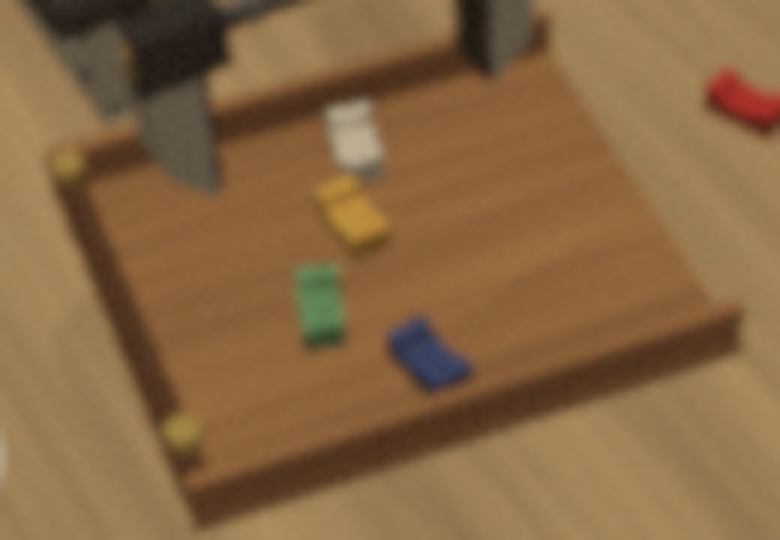

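View pics/c3.png

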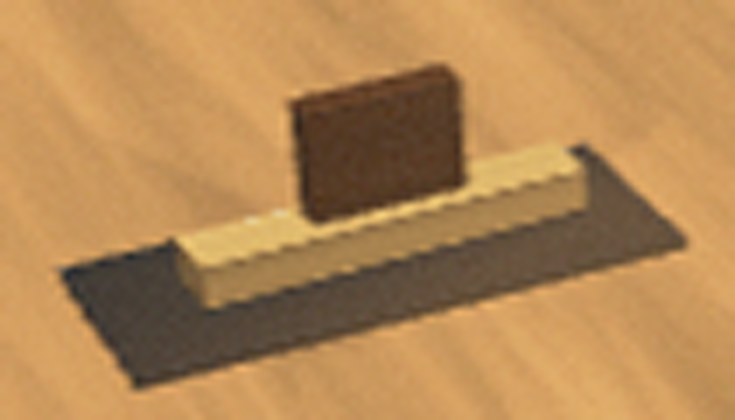

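View pics/c4.png

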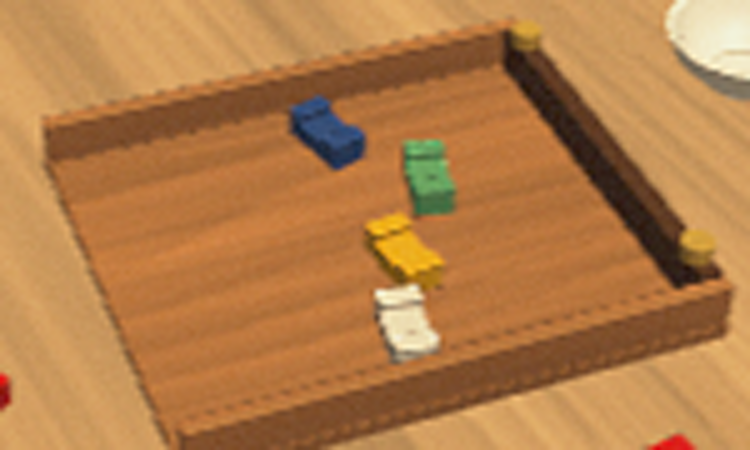

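The straightedge candidates are only the pale slab with the dark fin at scene (365,300), side (184,140). The rack at scene (175,45) and the tray rails are different in shape. In the crop it is plainly a slab with a fin on the slate. The four rests are white, yellow, green and blue in the tray, with the red bars outside it. Next are the positions.

```bash
cat > m1.py <<'E'
from h import *
S=cam("scene");D=cam("side")
f=lambda pts,x,y,s:(np.array(pts,float)+.5)/s-.5+[x,y]
np.set_printoptions(precision=4,suppress=True)
def show(n,P):
    print(n);print(P); print(' edges',np.linalg.norm(np.roll(P,-1,0)-P,axis=1)[:len(P)], 'ang',np.degrees(np.arctan2(*(np.roll(P,-1,0)-P)[:,[1,0]].T)), 'ctr',P.mean(0))
sl=onplane(S,f([[478,20],[658,203],[183,545],[18,318]],295,250,5),.006);show('slate S',sl)
sl2=onplane(D,f([[586,146],[687,242],[137,388],[62,272]],130,110,7),.006);show('slate D',sl2)
show('slab S',onplane(S,f([[482,106],[540,163],[200,420],[143,352]],295,250,5),.026))
show('slab D',onplane(D,f([[560,145],[586,180],[208,268],[173,238]],130,110,7),.026))
show('fin S',onplane(S,f([[432,130],[456,156],[320,262],[290,232]],295,250,5),.078))
show('fin D front edge',onplane(D,f([[440,64],[295,97]],130,110,7),.078))
show('tray S (top +x+y, +x-y, -x+y)',onplane(S,f([[193,490],[50,150],[742,312]],175,120,6),.028))
show('tray D top -x-y,+x-y,+x+y,-x+y',onplane(D,f([[180,435],[730,286],[512,22],[45,120]],195,185,5),.028))
show('tray D bottom corners -x-y floor; inner board edge floor', onplane(D,f([[50,165],[165,440],[508,70],[678,287]],195,185,5),.006))
show('screws S',onplane(S,f([[183,430],[68,160]],175,120,6),.03))
show('screws D',onplane(D,f([[526,32],[697,242]],195,185,5),.03))
a=cv2.imread('pics/scene0.png');b=cv2.imread('pics/side0.png')
def blob(im,lo,hi,box):
    x,y,w,h=box;hs=cv2.cvtColor(im[y:y+h,x:x+w],cv2.COLOR_BGR2HSV);m=cv2.inRange(hs,np.array(lo),np.array(hi))
    cs,_=cv2.findContours(m,0,1);c=max(cs,key=cv2.contourArea);mm=cv2.moments(c)
    return np.array([mm['m10']/mm['m00']+x,mm['m01']/mm['m00']+y]),cv2.contourArea(c)
for n,lo,hi in [('blue',(105,110,40),(130,255,255)),('white',(0,0,135),(60,75,255)),('green',(45,70,50),(85,255,255)),('yellow',(17,165,120),(27,255,255))]:
    u,A=blob(a,lo,hi,(210,128,60,65));v,B=blob(b,lo,hi,(235,195,60,66))
    print(n,u,A,v,B,'S',onplane(S,u,.014),'D',onplane(D,v,.014),'tri',tri(S,u,D,v))
E
python3 m1.py
```

```text
slate S
[[0.4065 0.2656 0.006 ]
 [0.4043 0.3629 0.006 ]
 [0.6417 0.3687 0.006 ]
 [0.6442 0.2717 0.006 ]]
 edges [0.0973 0.2374 0.0971 0.2378] ang [  91.3085    1.4016  -88.4974 -178.5344] ctr [0.5242 0.3173 0.006 ]
slate D
[[0.6401 0.3668 0.006 ]
 [0.6412 0.2658 0.006 ]
 [0.4032 0.2584 0.006 ]
 [0.403  0.361  0.006 ]]
 edges [0.101  0.2382 0.1027 0.2372] ang [ -89.3568 -178.2071   90.1101    1.3885] ctr [0.5219 0.313  0.006 ]
slab S
[[0.445  0.3016 0.026 ]
 [0.4431 0.3313 0.026 ]
 [0.6163 0.3417 0.026 ]
 [0.6187 0.3116 0.026 ]]
 edges [0.0297 0.1736 0.0301 0.174 ] ang [  93.5851    3.437   -85.5411 -176.6884] ctr [0.5308 0.3215 0.026 ]
slab D
[[0.6151 0.3361 0.026 ]
 [0.6117 0.3012 0.026 ]
 [0.4476 0.3012 0.026 ]
 [0.4429 0.3316 0.026 ]]
 edges [0.0351 0.1641 0.0308 0.1723] ang [ -95.6047 -179.9835   98.7523    1.5004] ctr [0.5293 0.3176 0.026 ]
fin S
[[0.4977 0.3135 0.078 ]
 [0.4975 0.3256 0.078 ]
 [0.565  0.3312 0.078 ]
 [0.5667 0.3173 0.078 ]]
 edges [0.0121 0.0678 0.014  0.0691] ang [  91.1902    4.707   -83.0355 -176.8237] ctr [0.5317 0.3219 0.078 ]
fin D front edge
[[0.5617 0.3
[... 820 characters left out ...]
5448 -0.1211  0.006 ]
screws S
[[ 0.6691 -0.0711  0.03  ]
 [ 0.6451 -0.2326  0.03  ]]
 edges [0.1633 0.1633] ang [-98.456  81.544] ctr [ 0.6571 -0.1519  0.03  ]
screws D
[[ 0.6734 -0.0606  0.03  ]
 [ 0.6509 -0.2191  0.03  ]]
 edges [0.16 0.16] ang [-98.0833  81.9167] ctr [ 0.6622 -0.1398  0.03  ]Traceback (most recent call last):
  File "m1.py", line 24, in <module>
    u,A=blob(a,lo,hi,(210,128,60,65));v,B=blob(b,lo,hi,(235,195,60,66))
        ~~~~^^^^^^^^^^^^^^^^^^^^^^^^^
  File "m1.py", line 21, in blob
    cs,_=cv2.findContours(m,0,1);c=max(cs,key=cv2.contourArea);mm=cv2.moments(c)
                                   ~~~^^^^^^^^^^^^^^^^^^^^^^^^
ValueError: max() iterable argument is empty
```

```bash
cat > m2.py <<'E'
exec(open('m1.py').read().split("for n,lo,hi")[0].split("sl=onplane")[0])
a=cv2.imread('pics/scene0.png');b=cv2.imread('pics/side0.png')
for im,pts in((a,[(247,180),(229,171),(234,156),(234,143)]),(b,[(260,211),(281,221),(276,236),(276,251)])):
    for x,y in pts: print((x,y),cv2.cvtColor(im,cv2.COLOR_BGR2HSV)[y-1:y+2,x-1:x+2].reshape(-1,3).mean(0))
def blob(im,lo,hi,box):
    x,y,w,h=box;hs=cv2.cvtColor(im[y:y+h,x:x+w],cv2.COLOR_BGR2HSV);m=cv2.inRange(hs,np.array(lo),np.array(hi))
    cs,_=cv2.findContours(m,0,1);c=max(cs,key=cv2.contourArea);mm=cv2.moments(c)
    return np.array([mm['m10']/mm['m00']+x,mm['m01']/mm['m00']+y]),cv2.contourArea(c)
for n,lo,hi in [('blue',(105,80,30),(130,255,255)),('white',(0,0,110),(100,80,255)),('green',(45,70,40),(85,255,255)),('yellow',(17,150,110),(30,255,255))]:
    u,A=blob(a,lo,hi,(210,128,60,65));v,B=blob(b,lo,hi,(235,195,60,66))
    print(n,u,A,v,B,'S',onplane(S,u,.012),'D',onplane(D,v,.012))
for n,lo,hi,bs,bd,z in [('flask',(90,60,20),(125,255,255),(195,245,50,65),(260,105,35,60),.05),('bowl',(0,0,120),(180,60,255),(135,180,45,38),(322,178,45,32),.02),('cup',(0,0,120),(180,70,255),None,(280,290,40,45),.025)]:
    for im,c,bx in((a,S,bs),(b,D,bd)):
        if bx: u,A=blob(im,lo,hi,bx);print(n,u,A,onplane(c,u,z))
E
python3 m2.py
```

```text
(247, 180) [112.6667  99.4444  94.5556]
(229, 171) [ 51.5556  90.8889 130.2222]
(234, 156) [ 19.     169.3333 186.5556]
(234, 143) [ 18.7778  57.8889 188.3333]
(260, 211) [108.6667 135.1111 119.3333]
(281, 221) [ 55.2222 105.2222 156.5556]
(276, 236) [ 21.1111 220.6667 237.6667]
(276, 251) [ 21.1111  65.5556 231.3333]
blue [245.6377 179.3575] 34.5 [259.9789 211.1649] 95.0 S [[ 0.5636 -0.0681  0.012 ]] D [[ 0.5634 -0.0635  0.012 ]]
white [233.4914 142.3103] 58.0 [275.5503 249.2963] 94.5 S [[ 0.5258 -0.1988  0.012 ]] D [[ 0.5295 -0.187   0.012 ]]
green [227.6902 170.1216] 42.5 [280.0556 220.0019] 87.0 S [[ 0.5863 -0.118   0.012 ]] D [[ 0.5871 -0.1121  0.012 ]]
yellow [232.9753 155.1276] 81.0 [275.3029 235.1107] 120.5 S [[ 0.55   -0.1574  0.012 ]] D [[ 0.5516 -0.15    0.012 ]]
flask [215.9554 259.3614] 202.0 [[0.7325 0.1128 0.05  ]]
flask [279.817 146.685] 336.0 [[0.7259 0.115  0.05  ]]
bowl [159.4073 199.5642] 554.5 [[ 0.7675 -0.112   0.02  ]]
bowl [339.8792 190.534 ] 265.0 [[ 0.7696 -0.0934  0.02  ]]
cup [297.9657 311.5271] 861.0 [[ 0.4768 -0.3442  0.025 ]]
```

Tray frame: centre about (0.547,-0.128), yaw about -8.3°. The rests lie at tray x -10..+37 mm, so there's room behind them. Flask (0.73,0.115), bowl (0.77,-0.10) and cup (0.48,-0.34) are clear of the path. The straightedge is at about (0.53,0.32), yaw about 3°. I'll hover over it, turned so the jaws straddle the fin.

Emit:
send_rows:
  steps:
    - [1, -1.5, 0.5, 5, -0.18]
    - [1, -3, 1, 10, -0.36]
    - [1, -4.5, 1.5, 15, -0.54]
    - [1, -6, 2, 20, -0.72]
    - [1, -7.5, 2.5, 25, -0.9]
    - [1, -8.5, 3, 29, -1.08]
    - [1, -9.4, 3.5, 32, -1.26]
    - [1, -9.4, 4, 32, -1.44]
    - [1, -9.4, 4.5, 32, -1.62]
    - [1, -9.4, 4.5, 32, -1.62]
    - [1, -9.4, 4.5, 32, -1.62]

```text
clock: 1.52
position: [0.5311, 0.3198, 0.1818]
ee_rot: [-1.188, -1.242, 1.242]
force: [-0.0, -0.4, -1.0]
width: 0.998
```

Run:
```python
from h import *
st=arm.observe();im=imaging.get_image('wrist');cv2.imwrite('pics/w1.png',im)
print(st['clock'],st['position'],st['ee_rot'],st['joints'],st['force'])
c=cam('wrist',st);print(proj(c,[[.53,.32,.078],[.6,.32,.078]]))
```

```text
1.525 [0.5311106  0.31981597 0.18177681] [-1.18761284 -1.24201085  1.24215046] [-0.34752809  0.50287052 -0.41358341  1.61542507  0.22252132  1.07026736
  0.79273049] [-0.03700277 -0.44639654 -1.02791539]
[[256.85648215 191.99169132]
 [253.25026386 267.38964082]]
```

View pics/w1.png

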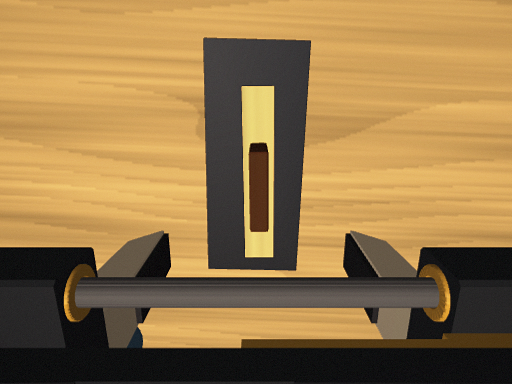

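The wrist view shows the slate, at (204,38), (310,40), (297,270) and (208,268). The slab is at (242..274, 86..257) and the fin top at (249..269, 152..231), between the open fingers.

Run:
```python
from h import *
np.set_printoptions(precision=4,suppress=True)
st=arm.observe();c=cam('wrist',st)
im=cv2.imread('pics/w1.png');hs=cv2.cvtColor(im,cv2.COLOR_BGR2HSV)
def quad(m,z,n):
    cs,_=cv2.findContours(m,0,1);k=max(cs,key=cv2.contourArea)
    P=onplane(c,k.reshape(-1,2),z)[:,:2].astype(np.float32);r=cv2.minAreaRect(P*1000);print(n,r)
def box(m,x0,y0,x1,y1):
    o=np.zeros_like(m);o[y0:y1,x0:x1]=m[y0:y1,x0:x1];return o
fin=box(cv2.inRange(hs,(0,100,50),(18,255,140)),235,153,285,245)
print(hs[190,258],hs[147,258],hs[100,258],hs[60,258])
quad(fin,.078,'fin')
wh=box(cv2.inRange(hs,(0,0,0),(180,255,95)),190,30,325,280)
quad(wh,.006,'slate(+sth)')
slab=box(cv2.inRange(hs,(20,60,150),(32,255,255)),236,80,280,262)
quad(slab,.026,'slab')
Rm=R.from_rotvec(st['ee_rot']).as_matrix();print('toolx yaw',np.degrees(np.arctan2(Rm[1,0],Rm[0,0])),Rm[:,1])
for n,q,z in(('fin',[[250,152],[268,152],[269,231],[250,231]],.078),('slab',[[242,86],[274,86],[273,257],[245,257]],.026),('slate',[[204,38],[310,40],[297,270],[208,268]],.006)):
    P=onplane(c,q,z);print(n,P[:,:2].tolist(),P.mean(0), np.linalg.norm(np.roll(P,-1,0)-P,axis=1))
```

```text
[ 11 183  85] [ 11 188  34] [ 24 125 234] [140  13  59]
fin ((531.2646484375, 321.4649963378906), (67.5870132446289, 15.803053855895996), 3.230677366256714)
slate(+sth) ((523.5759887695312, 316.8603210449219), (239.1140899658203, 99.70103454589844), 1.30720853805542)
slab ((530.8700561523438, 321.30828857421875), (170.55662536621094, 29.12779426574707), 3.1337788105010986)
toolx yaw 92.60857876827048 [ 0.0002  0.     -1.    ]
fin [[0.49709411821840543, 0.3130683411882446], [0.49642756032077157, 0.327412679279447], [0.564527586213499, 0.3321159160994727], [0.5652865800674298, 0.3158312786755516]] [0.5308 0.3221 0.078 ] [0.0144 0.0683 0.0163 0.0682]
slab [[0.446479466773564, 0.3027617884986319], [0.4451409546664522, 0.33163022916011803], [0.6163700396791267, 0.34114895942065154], [0.6177461910645313, 0.3116549306132094]] [0.5314 0.3218 0.026 ] [0.0289 0.1715 0.0295 0.1715]
slate [[0.40563794464957725, 0.26542883861050287], [0.4027964734453051, 0.3633638576936382], [0.6419606850973543, 0.37095754735787273], [0.6441228784229307, 0.26993958695861187]] [0.5236 0.3174 0.006 ] [0.098  0.2393 0.101  0.2385]
```

The fin is at (0.531,0.3215), yaw 3.2°, and all three views agree within 1–2 mm. The slate is at (0.5236,0.317). Now descend 15.0 cm and grip.

Emit:
send_rows:
  steps:
    - [1, 0.1, 4, 0, -0.01]
    - [1, 0.15, 8, 0, -0.01]
    - [1, 0.15, 11.5, 0, -0.01]
    - [1, 0.15, 14, 0, -0.01]
    - [1, 0.15, 15, 0, -0.01]
    - [1, 0.15, 15, 0, -0.01]
    - [0, 0.15, 15, 0, -0.01]
    - [0, 0.15, 15, 0, -0.01]
    - [0, 0.15, 15, 0, -0.01]
    - [0, 0.15, 15, 0, -0.01]
    - [0, 0.15, 15, 0, -0.01]
    - [0, 0.15, 15, 0, -0.01]
  squeeze: 50

```text
clock: 3.08
position: [0.531, 0.3215, 0.0317]
ee_rot: [-1.181, -1.253, 1.253]
force: [0.4, -0.6, 0.6]
width: 0.397
```

Emit:
send_rows:
  steps:
    - [0, 0, 0, 0, 0]
    - [0, 0, 0, 0, 0]
    - [0, 0, 0, 0, 0]
    - [0, 0, 0, 0, 0]
    - [0, 0, 0, 0, 0]
    - [0, 0, 0, 0, 0]

```text
clock: 3.82
position: [0.531, 0.3215, 0.0317]
ee_rot: [-1.181, -1.253, 1.253]
force: [-0.6, -0.3, -0.9]
width: 0.171
```

Run:
```python
from h import *
st=arm.observe();print(st['clock'],st['position'],st['ee_rot'],st['force'],st['ft_torque'],st['width']*92)
```

```text
3.825 [0.53097892 0.32148618 0.03171692] [-1.18068613 -1.25264476  1.25261838] [-0.57745939 -0.27459194 -0.93949882] [ 0.1520882  -0.04825561  0.0167405 ] 15.74411706730494
```

Gripped at 15.7 mm against the 16 mm fin. Now lift, carry and turn to above the open end of the tray.

Emit:
send_rows:
  steps:
    - [0, 0, -1, 0, 0]
    - [0, 0, -3, 0, 0]
    - [0, 0, -6, 0, 0]
    - [0, 0, -9, 0, 0]
    - [0, -3, -10, 1, 0.05]
    - [0, -7, -10, 2, 0.2]
    - [0, -11, -10, 3, 0.37]
    - [0, -15, -10, 4, 0.54]
    - [0, -19, -10, 5, 0.71]
    - [0, -23, -10, 6, 0.88]
    - [0, -27, -10, 7, 1.05]
    - [0, -31, -10, 7.5, 1.22]
    - [0, -35, -10, 8, 1.39]
    - [0, -39, -10, 8.5, 1.56]
    - [0, -42, -10, 8.7, 1.7]
    - [0, -43.3, -10, 8.7, 1.77]
    - [0, -43.3, -10, 8.7, 1.77]
    - [0, -43.3, -10, 8.7, 1.77]

```text
clock: 6.08
position: [0.47, -0.1143, 0.1319]
ee_rot: [-1.567, 0.107, -0.107]
force: [0.5, -0.7, -1.8]
width: 0.173
```

Run:
```python
from h import *
st=arm.observe();Rm=R.from_rotvec(st['ee_rot']).as_matrix()
print(st['clock'],st['position'],np.degrees(np.arctan2(Rm[1,0],Rm[0,0])),st['force'],st['ft_torque'],st['width']*92,st['joints'])
ims=[]
for n in ('scene','side','wrist'): cv2.imwrite(f'pics/{n}2.png',imaging.get_image(n))
a=cv2.imread('pics/scene2.png')[100:230,170:350];b=cv2.imread('pics/side2.png')[120:290,150:400]
cv2.imwrite('pics/a2.png',cv2.resize(a,None,fx=4,fy=4,interpolation=2));cv2.imwrite('pics/b2.png',cv2.resize(b,None,fx=3,fy=3,interpolation=2))
```

```text
6.075 [ 0.46995658 -0.11427484  0.13193834] -7.802395725724703 [ 0.50988169 -0.67394998 -1.80694726] [ 0.01401265 -0.00119056  0.0041248 ] 15.928509916550707 [ 0.07450737  0.31786319  0.06784725  2.03051696 -0.03094081  0.79401113
  0.02447811]
```

View pics/a2.png

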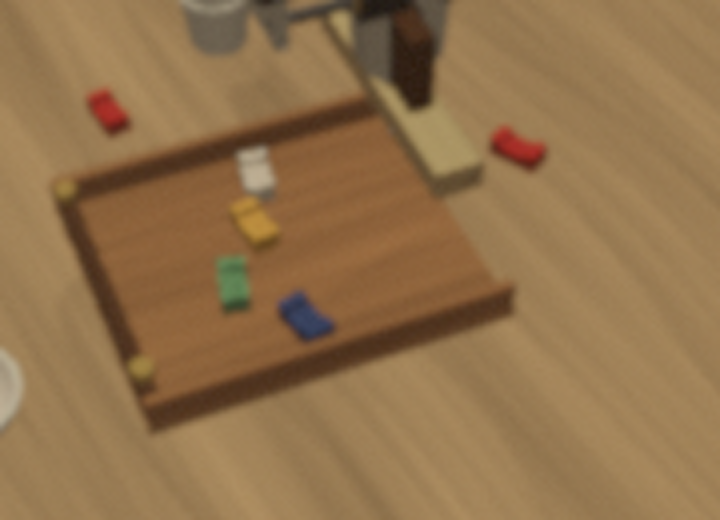

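View pics/b2.png

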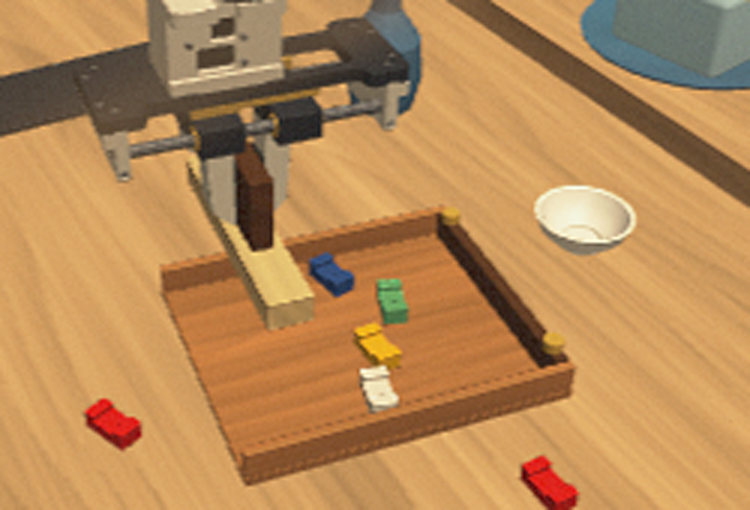

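View pics/wrist2.png

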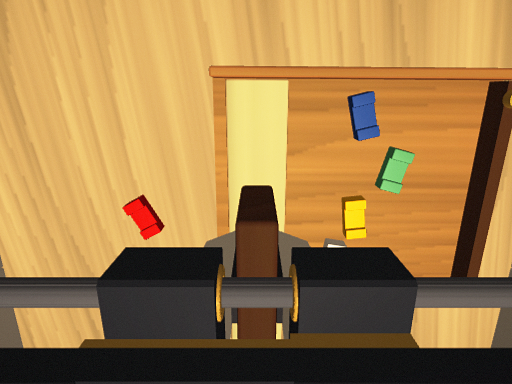

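The slab hangs level over the open end, above tray x about -80 mm. In the wrist view the rail's outer top edge runs (210,67)–(510,70). The four rests lie ahead of the slab and the red bars are outside the tray. Next I'll refine the tray pose.

Run:
```python
from h import *
np.set_printoptions(precision=4,suppress=True)
st=arm.observe();c=cam('wrist',st);S=cam('scene');D=cam('side')
im=cv2.imread('pics/wrist2.png')
cv2.imwrite('pics/w2z.png',cv2.resize(im[55:290,195:512],None,fx=2.4,fy=2.4,interpolation=2))
A=onplane(c,[[210,67],[511,69.5]],.028);d=A[1]-A[0];print('rail outer top',A,np.degrees(np.arctan2(d[1],d[0])))
f=lambda pts,x,y,s:(np.array(pts,float)+.5)/s-.5+[x,y]
print('S',onplane(S,f([[150,405],[55,182],[513,290]],170,100,4),.028))
print('D',onplane(D,f([[243,457],[573,370],[441,212],[162,268]],150,120,3),.028))
```

```text
rail outer top [[ 0.4484 -0.0135  0.028 ]
 [ 0.6697 -0.0457  0.028 ]] -8.259281473858614
S [[ 0.6771 -0.0446  0.028 ]
 [ 0.6484 -0.242   0.028 ]
 [ 0.4513 -0.0097  0.028 ]]
D [[ 0.4159 -0.2131  0.028 ]
 [ 0.6454 -0.248   0.028 ]
 [ 0.6701 -0.0525  0.028 ]
 [ 0.4464 -0.0153  0.028 ]]
```

View pics/w2z.png

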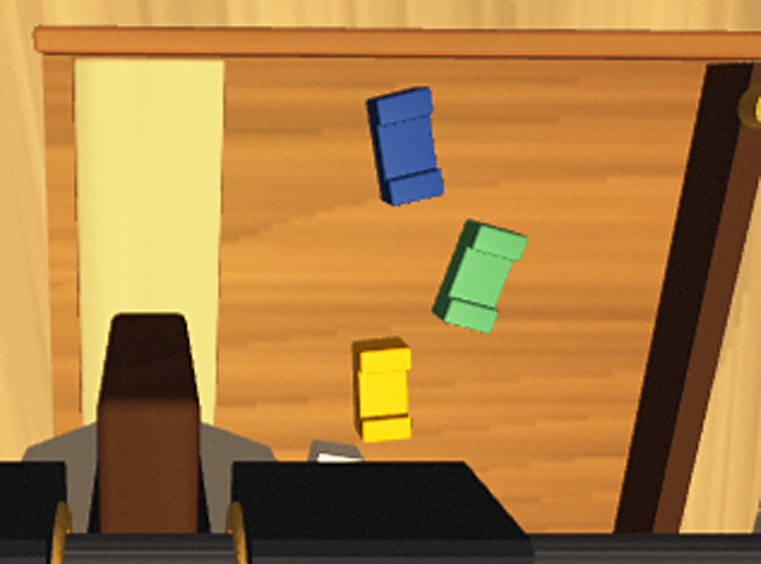

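Run:
```python
from h import *
np.set_printoptions(precision=4,suppress=True)
st=arm.observe();c=cam('wrist',st)
g=lambda p:np.array(p,float)/2.4+[195,55]
def ln(n,a,b,z):
    A=onplane(c,[g(a),g(b)],z)[:,:2];d=A[1]-A[0];print(n,A.tolist(),np.degrees(np.arctan2(d[1],d[0])),np.linalg.norm(d))
ln('slab end',(75,58),(224,58),.126)
ln('slab left top edge',(75,58),(82,420),.126); ln('slab right',(224,58),(216,380),.126)
ln('board floor',(706,65),(614,530),.006); ln('board top inner',(752,65),(655,530),.028)
ln('board top outer',(757,135),(680,530),.028)
ln('floor -x edge',(45,60),(52,430),.006)
ln('rail inner top',(60,55),(750,60),.028)
ln('rail floor',(230,60),(700,63),.006)
for n,p in(('blue',[(372,105),(432,90),(442,195),(390,205)]),('green',[(470,222),(527,238),(490,332),(435,312)]),('yellow',[(354,345),(408,342),(411,440),(362,440)])):
    P=onplane(c,g(p),.01);print(n,P.mean(0),[np.degrees(np.arctan2(*(P[3]-P[0])[[1,0]])),np.degrees(np.arctan2(*(P[2]-P[1])[[1,0]]))])
```

```text
slab end [[0.4667679843806982, -0.02844238211272027], [0.4955969477036843, -0.03239904196601838]] -7.814792840857915 0.02909921448205736
slab left top edge [[0.4667679843806982, -0.02844238211272027], [0.4558953096587638, -0.10411473122644327]] -98.17635345552829 0.0764494570026378
slab right [[0.4955969477036843, -0.03239904196601838], [0.486601201237052, -0.09873835178153628]] -97.7223226194399 0.0669464523428329
board floor [[0.6688347367306483, -0.05383816552244034], [0.6438649370467898, -0.23045329420608385]] -98.04712887077686 0.17837150718708406
board top inner [[0.6684646073767161, -0.05445581206107476], [0.6463303649361712, -0.2175148327731926]] -97.73029446420334 0.16455445580114716
board top outer [[0.6718338535054237, -0.07640308615115207], [0.6555805034965773, -0.2187881617308512]] -96.51216322383874 0.1433097384490904
floor -x edge [[0.44697414589580875, -0.021768209132520228], [0.4260922247613496, -0.1561495127017692]] -98.83272364312135 0.13599407847122025
rail inner top [[0.45441495187798775, -0.022094672768141387], [0.6677214876700172, -0.05285915807464493]] -8.206984740118903 0.21551364636089843
rail floor [[0.5090159736243557, -0.030283291725416075], [0.6667757730311974, -0.05290683538410168]] -8.16086196240962 0.15937370873692872
blue [ 0.5666 -0.0679  0.01  ] [np.float64(-82.734301636769), np.float64(-86.29509650357673)]
green [ 0.5903 -0.1163  0.01  ] [np.float64(-112.91501853415265), np.float64(-111.92286846959304)]
yellow [ 0.5535 -0.1564  0.01  ] [np.float64(-88.96075602643192), np.float64(-90.71365397766175)]
```

The tray yaw is -8.2° and the slab is at -7.8°. The gaps to the rails are about 4 and 12 mm, so I shift -0.4 cm sideways, turn +0.007, then descend until the underside is 2 mm above the floor. I predict about 155 mm of travel to contact.

Emit:
send_rows:
  steps:
    - [0, 0, 0, -0.4, 0.007]
    - [0, 0, 3, -0.4, 0.007]
    - [0, 0, 6, -0.4, 0.007]
    - [0, 0, 8, -0.4, 0.007]
    - [0, 0, 9.2, -0.4, 0.007]
    - [0, 0, 9.8, -0.4, 0.007]
    - [0, 0, 9.8, -0.4, 0.007]
    - [0, 0, 9.8, -0.4, 0.007]

```text
clock: 7.22
position: [0.4696, -0.1199, 0.0343]
ee_rot: [-1.568, 0.115, -0.116]
force: [-0.3, 0.7, -1.4]
width: 0.171
```

Run:
```python
from h import *
st=arm.observe();Rm=R.from_rotvec(st['ee_rot']).as_matrix()
print(st['clock'],st['position'],np.degrees(np.arctan2(Rm[1,0],Rm[0,0])),Rm[:,1],st['force'],st['ft_torque'],st['width']*92)
cv2.imwrite('pics/w3.png',imaging.get_image('wrist'));b=imaging.get_image('side')
cv2.imwrite('pics/b3.png',cv2.resize(b[160:290,180:380],None,fx=4,fy=4,interpolation=2))
```

```text
7.225 [ 0.46961219 -0.1199417   0.0343327 ] -8.425718585472122 [ 1.07012237e-03 -1.57996028e-04 -9.99999415e-01] [-0.2527563   0.73670566 -1.36906924] [-0.03823586 -0.06007943 -0.00211593] 15.71349748896654
```

View pics/w3.png

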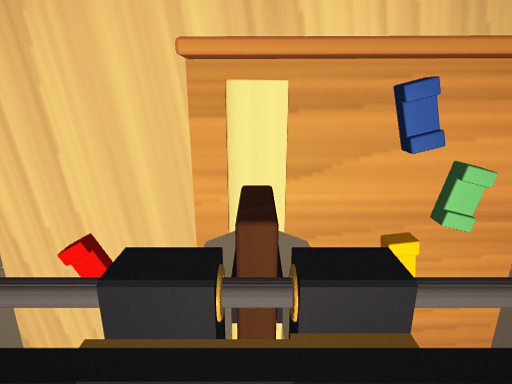

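View pics/b3.png

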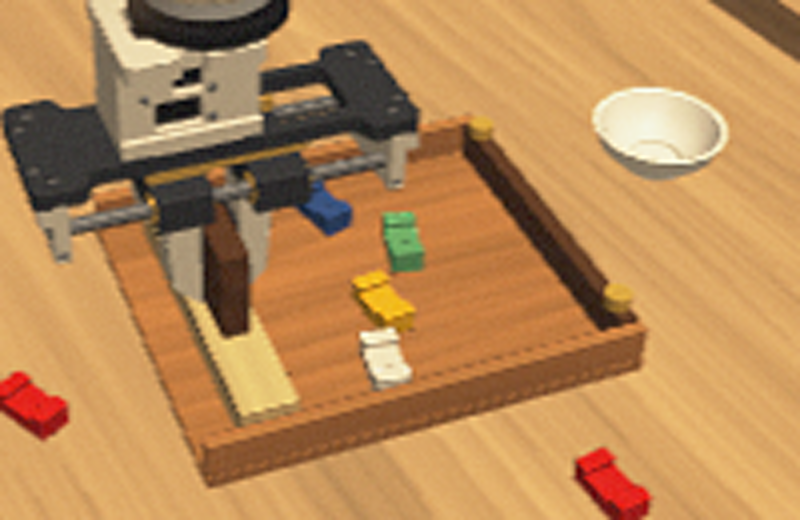

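```bash
python3 - <<'E'
from h import *
st=arm.observe();c=cam('wrist',st)
A=onplane(c,[[228,80],[288,80],[190,55.5],[500,58]],.028)[:,:2]
d=A[3]-A[2];print(A,np.degrees(np.arctan2(d[1],d[0])));d/=np.linalg.norm(d)
for p in A[:2]: print('gap',d[0]*(p-A[2])[1]-d[1]*(p-A[2])[0])
E
python3 -c "
import cv2;cv2.imwrite('pics/w3z.png',cv2.resize(cv2.imread('pics/w3.png')[25:125,170:330],None,fx=5,fy=5,interpolation=2))"
```

```text
[[ 0.4680933  -0.03413241]
 [ 0.49602794 -0.03824598]
 [ 0.45258928 -0.02104629]
 [ 0.59423242 -0.04297068]] -8.798765500141744
gap -0.010560558886194685
gap -0.01035270607825644
```

View pics/w3z.png

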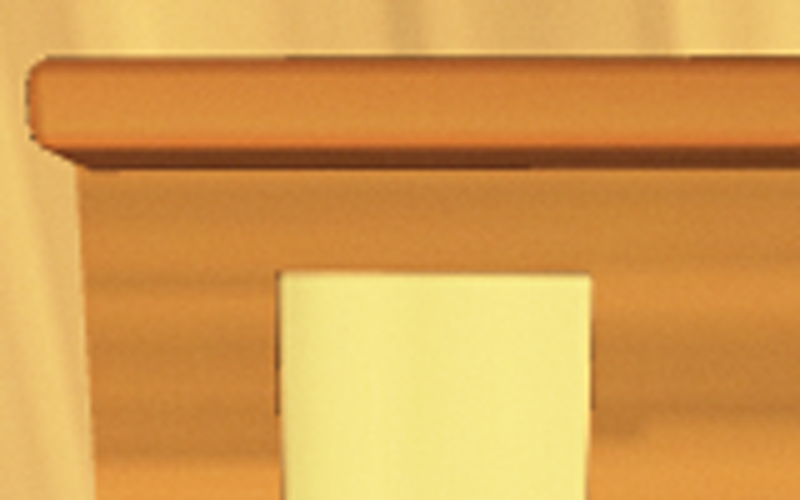

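The rail gaps are about 10.5 and 5.5 mm, so I shift back +0.2 cm. Then I push the first 9 cm slowly.

Emit:
send_rows:
  steps:
    - [0, 0.2, 0, 0.2, 0]
    - [0, 0.7, 0, 0.2, 0]
    - [0, 1.2, 0, 0.2, 0]
    - [0, 1.7, 0, 0.2, 0]
    - [0, 2.2, 0, 0.2, 0]
    - [0, 2.7, 0, 0.2, 0]
    - [0, 3.2, 0, 0.2, 0]
    - [0, 3.7, 0, 0.2, 0]
    - [0, 4.2, 0, 0.2, 0]
    - [0, 4.7, 0, 0.2, 0]
    - [0, 5.2, 0, 0.2, 0]
    - [0, 5.7, 0, 0.2, 0]
    - [0, 6.2, 0, 0.2, 0]
    - [0, 6.7, 0, 0.2, 0]
    - [0, 7.2, 0, 0.2, 0]
    - [0, 7.7, 0, 0.2, 0]
    - [0, 8.2, 0, 0.2, 0]
    - [0, 8.6, 0, 0.2, 0]
    - [0, 9, 0, 0.2, 0]
    - [0, 9, 0, 0.2, 0]

```text
clock: 9.82
position: [0.5589, -0.1312, 0.0338]
ee_rot: [-1.568, 0.115, -0.116]
force: [-0.8, -1.3, -0.3]
width: 0.171
```

```bash
cat > look.py <<'E'
from h import *
import sys
t=sys.argv[1]
st=arm.observe();Rm=R.from_rotvec(st['ee_rot']).as_matrix();yaw=np.arctan2(Rm[1,0],Rm[0,0])
F=Rm.T@st['force'];T=Rm.T@st['ft_torque'];np.set_printoptions(precision=4,suppress=True)
print(st['clock'],st['position'],'yaw',np.degrees(yaw),'tilt',Rm[:,1],'Ftool',F,'Ttool',T,'w',st['width']*92)
cv2.imwrite(f'pics/w{t}.png',imaging.get_image('wrist'));b=imaging.get_image('side')
cv2.imwrite(f'pics/b{t}.png',cv2.resize(b[160:290,180:380],None,fx=4,fy=4,interpolation=2))
a=imaging.get_image('scene');cv2.imwrite(f'pics/a{t}.png',cv2.resize(a[110:220,170:320],None,fx=5,fy=5,interpolation=2))
E
python3 look.py 4
```

```text
9.825 [ 0.5589 -0.1312  0.0338] yaw -8.425507804185129 tilt [ 0.0006 -0.0001 -1.    ] Ftool [-0.5755  0.2903 -1.3964] Ttool [ 0.0148 -0.0116  0.0246] w 15.76238189115487
```

View pics/w4.png

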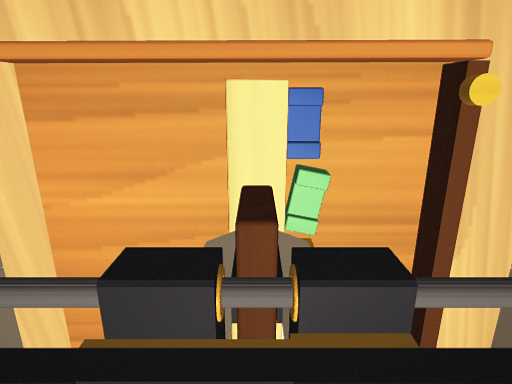

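View pics/b4.png

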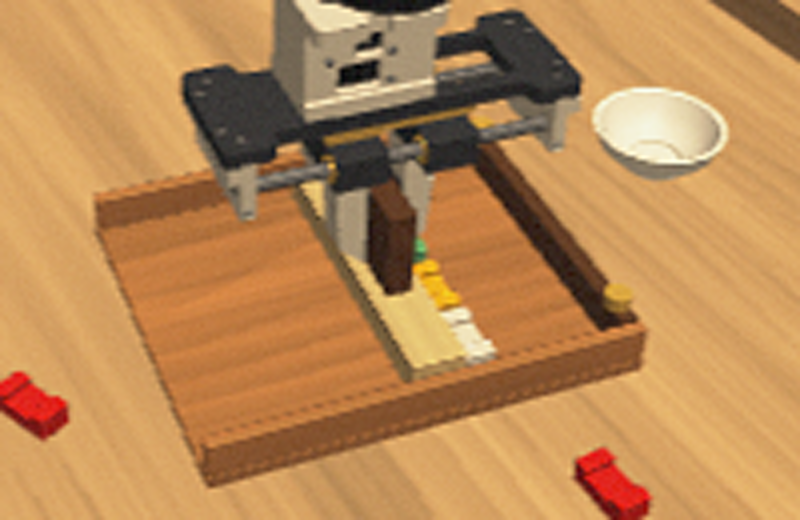

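View pics/a4.png

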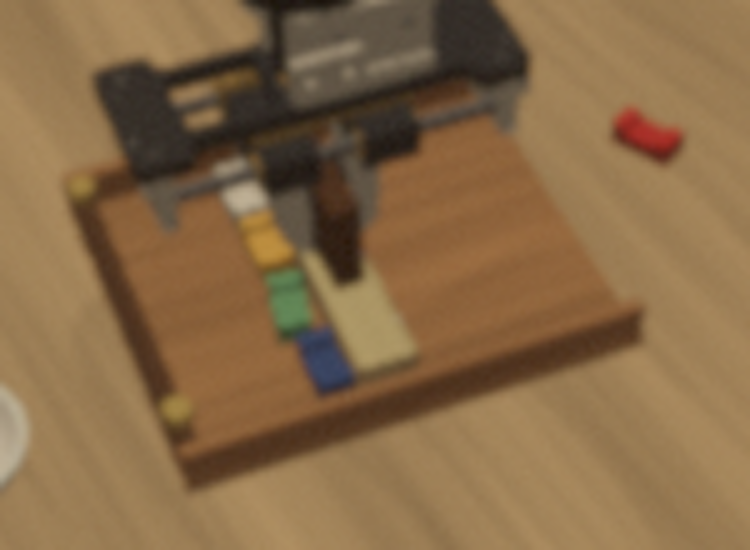

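Blue, yellow and white are already flat on the slab and green is still turning. I continue to about 1 cm short of the predicted contact.

Emit:
send_rows:
  steps:
    - [0, 0.4, 0, 0, 0]
    - [0, 0.9, 0, 0, 0]
    - [0, 1.4, 0, 0, 0]
    - [0, 1.9, 0, 0, 0]
    - [0, 2.4, 0, 0, 0]
    - [0, 2.9, 0, 0, 0]
    - [0, 3.4, 0, 0, 0]
    - [0, 3.9, 0, 0, 0]
    - [0, 4.3, 0, 0, 0]
    - [0, 4.7, 0, 0, 0]
    - [0, 5, 0, 0, 0]
    - [0, 5.2, 0, 0, 0]
    - [0, 5.3, 0, 0, 0]
    - [0, 5.4, 0, 0, 0]
    - [0, 5.4, 0, 0, 0]

```text
clock: 11.85
position: [0.612, -0.139, 0.0338]
ee_rot: [-1.568, 0.115, -0.116]
force: [-0.3, -0.3, -1.4]
width: 0.174
```

```bash
python3 look.py 5
```

```text
11.85 [ 0.612  -0.139   0.0338] yaw -8.423230290265817 tilt [ 0.0003 -0.     -1.    ] Ftool [-0.2352  1.3685 -0.3552] Ttool [0.0739 0.0245 0.0808] w 15.97637440226799
```

View pics/w5.png

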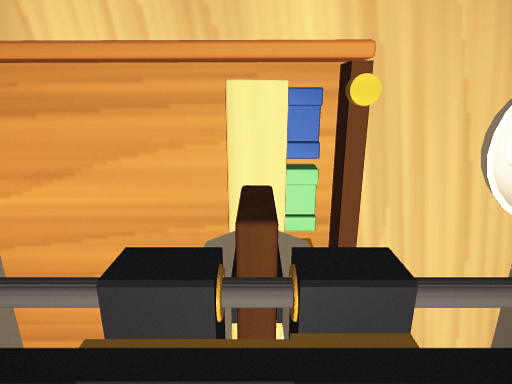

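View pics/a5.png

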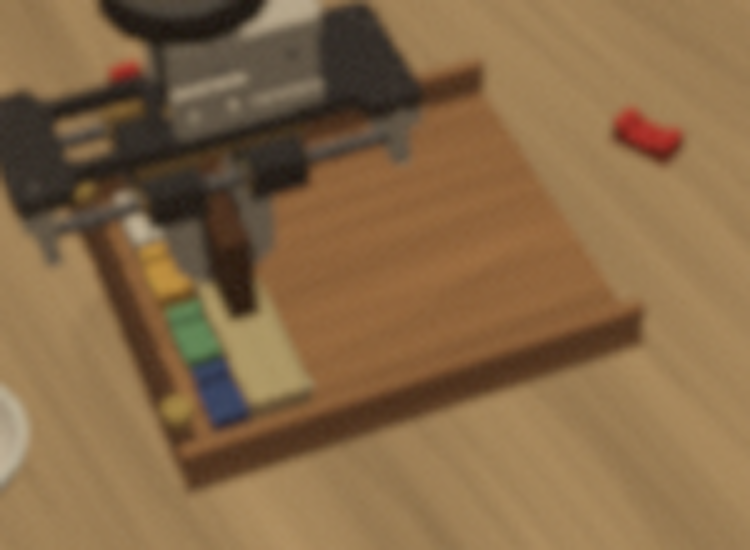

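All four rests are flat against the slab, with a gap of about 1 cm to the board. I now creep forward to feel for it.

Emit:
send_rows:
  steps:
    - [0, 0.1, 0, 0, 0]
    - [0, 0.2, 0, 0, 0]
    - [0, 0.3, 0, 0, 0]
    - [0, 0.4, 0, 0, 0]
    - [0, 0.5, 0, 0, 0]
    - [0, 0.6, 0, 0, 0]
    - [0, 0.7, 0, 0, 0]
    - [0, 0.7, 0, 0, 0]

```text
clock: 13.0
position: [0.619, -0.1401, 0.0338]
ee_rot: [-1.568, 0.115, -0.116]
force: [-0.7, -1.0, -1.2]
width: 0.174
```

```bash
python3 look.py 6; python3 -c "
import cv2;cv2.imwrite('pics/w6z.png',cv2.resize(cv2.imread('pics/w6.png')[50:250,210:400],None,fx=3,fy=3,interpolation=2))"
```

```text
13.0 [ 0.619  -0.1401  0.0338] yaw -8.427092913539159 tilt [ 0.0004 -0.0001 -1.    ] Ftool [-0.5043  1.2222 -1.0842] Ttool [0.0301 0.0323 0.0929] w 15.994452346831611
```

View pics/w6z.png

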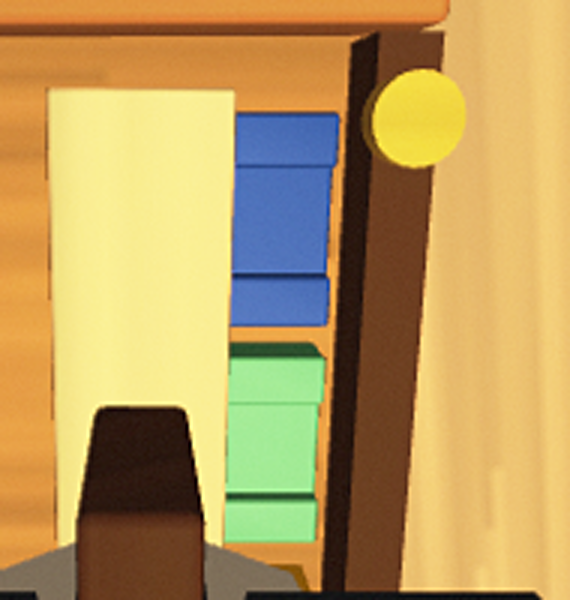

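The gap is down to about 3 mm, so I move on in half-millimetre steps.

Emit:
send_rows:
  steps:
    - [0, 0.05, 0, 0, 0]
    - [0, 0.1, 0, 0, 0]
    - [0, 0.15, 0, 0, 0]
    - [0, 0.2, 0, 0, 0]
    - [0, 0.2, 0, 0, 0]

```text
clock: 13.78
position: [0.6209, -0.1403, 0.0337]
ee_rot: [-1.568, 0.115, -0.116]
force: [-0.6, 0.4, -0.9]
width: 0.172
```

Emit:
send_rows:
  steps:
    - [0, 0.03, 0, 0, 0]
    - [0, 0.05, 0, 0, 0]
    - [0, 0.05, 0, 0, 0]

```text
clock: 14.15
position: [0.6213, -0.1404, 0.0337]
ee_rot: [-1.568, 0.115, -0.116]
force: [-0.5, 0.6, -2.0]
width: 0.17
```

Emit:
send_rows:
  steps:
    - [0, 0.03, 0, 0, 0]
    - [0, 0.05, 0, 0, 0]
    - [0, 0.05, 0, 0, 0]

```text
clock: 14.52
position: [0.6218, -0.1405, 0.0337]
ee_rot: [-1.568, 0.115, -0.116]
force: [0.0, -0.1, -1.9]
width: 0.172
```

Emit:
send_rows:
  steps:
    - [0, 0.03, 0, 0, 0]
    - [0, 0.05, 0, 0, 0]
    - [0, 0.05, 0, 0, 0]

```text
clock: 14.9
position: [0.6223, -0.1406, 0.0337]
ee_rot: [-1.568, 0.116, -0.116]
force: [-0.3, 0.5, -1.0]
width: 0.172
```

```bash
python3 look.py 7; python3 -c "
import cv2;cv2.imwrite('pics/w7z.png',cv2.resize(cv2.imread('pics/w7.png')[50:250,210:400],None,fx=3,fy=3,interpolation=2))"
```

```text
14.9 [ 0.6223 -0.1406  0.0337] yaw -8.43019179001984 tilt [ 0. -0. -1.] Ftool [-0.4042  1.0392  0.4296] Ttool [-0.0122  0.0256  0.173 ] w 15.820143284032685
```

View pics/w7z.png

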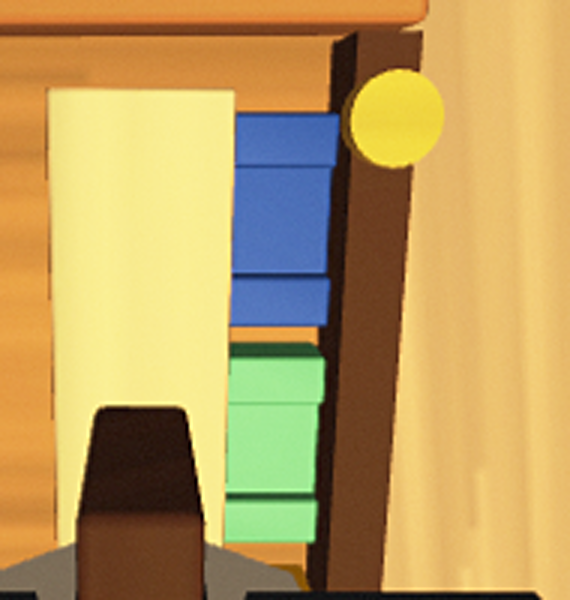

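Emit:
send_rows:
  steps:
    - [0, 0.03, 0, 0, 0]
    - [0, 0.05, 0, 0, 0]
    - [0, 0.05, 0, 0, 0]

```text
clock: 15.42
position: [0.6227, -0.1406, 0.0337]
ee_rot: [-1.568, 0.116, -0.115]
force: [-0.9, 0.1, -0.9]
width: 0.175
```

Emit:
send_rows:
  steps:
    - [0, 0.03, 0, 0, 0]
    - [0, 0.05, 0, 0, 0]
    - [0, 0.05, 0, 0, 0]

```text
clock: 15.8
position: [0.6229, -0.1407, 0.0336]
ee_rot: [-1.568, 0.116, -0.115]
force: [-3.3, 0.5, 0.1]
width: 0.173
```

```bash
cat > f.py <<'E'
from h import *
st=arm.observe();Rm=R.from_rotvec(st['ee_rot']).as_matrix();np.set_printoptions(precision=3,suppress=True)
print(st['clock'],st['position'],'yaw',np.degrees(np.arctan2(Rm[1,0],Rm[0,0])),'F',Rm.T@st['force'],'T',Rm.T@st['ft_torque'],'w',st['width']*92,'tau',st['joint_efforts'])
E
python3 f.py
```

```text
15.8 [ 0.623 -0.141  0.034] yaw -8.424133427997212 F [-3.321 -0.109  0.018] T [-0.039 -0.187  0.718] w 15.912236213397422 tau [ -0.203 -75.593   2.266 -25.914  -0.213  -1.104  -0.133]
```

Contact: 3.3 N, centred about 57 mm toward the blue (+y) side. The slab needs a slight counter-clockwise turn (negative roll) to share the load.

Emit:
send_rows:
  steps:
    - [0, 0, 0, 0, -0.002]
    - [0, 0, 0, 0, -0.004]
    - [0, 0, 0, 0, -0.004]
    - [0, 0, 0, 0, -0.004]

```text
clock: 16.3
position: [0.6231, -0.1408, 0.0337]
ee_rot: [-1.568, 0.113, -0.112]
force: [-3.1, 0.1, -0.3]
width: 0.176
```

```bash
python3 f.py
```

```text
16.3 [ 0.623 -0.141  0.034] yaw -8.206593242491763 F [-3.091  0.303 -0.33 ] T [-0.204 -0.065  0.748] w 16.155481846747975 tau [ -0.66  -76.295   1.82  -26.306  -0.317  -1.172  -0.056]
```

Emit:
send_rows:
  steps:
    - [0, 0.02, 0, 0, -0.001]
    - [0, 0.03, 0, 0, -0.001]
    - [0, 0.03, 0, 0, -0.001]

```text
clock: 16.68
position: [0.6231, -0.1407, 0.0336]
ee_rot: [-1.568, 0.112, -0.111]
force: [-4.5, 0.5, 1.3]
width: 0.172
```

```bash
python3 f.py
```

```text
16.675 [ 0.623 -0.141  0.034] yaw -8.149303080103337 F [-4.48  -1.313 -0.175] T [-0.206  0.018  1.202] w 15.85075742477452 tau [ -0.9   -75.895   1.629 -27.149  -0.326  -1.832   0.017]
```

The load is now centred. I raise it in steps to about 8.5 N.

Emit:
send_rows:
  steps:
    - [0, 0.02, 0, 0, 0]
    - [0, 0.03, 0, 0, 0]
    - [0, 0.03, 0, 0, 0]

```text
clock: 17.05
position: [0.6231, -0.1407, 0.0337]
ee_rot: [-1.568, 0.113, -0.111]
force: [-5.9, -0.1, 1.4]
width: 0.174
```

```bash
python3 f.py
```

```text
17.05 [ 0.623 -0.141  0.034] yaw -8.151092016892953 F [-5.819 -1.36  -0.92 ] T [-0.279  0.007  1.455] w 16.01955770832854 tau [ -0.911 -75.479   1.63  -27.529  -0.332  -2.207   0.017]
```

Emit:
send_rows:
  steps:
    - [0, 0.02, 0, 0, 0]
    - [0, 0.04, 0, 0, 0]
    - [0, 0.05, 0, 0, 0]
    - [0, 0.05, 0, 0, 0]

```text
clock: 17.55
position: [0.6231, -0.1407, 0.0336]
ee_rot: [-1.568, 0.114, -0.11]
force: [-8.1, 0.5, 3.3]
width: 0.176
```

```bash
python3 f.py
```

```text
17.55 [ 0.623 -0.141  0.034] yaw -8.15222062215405 F [-8.151 -3.327 -0.62 ] T [-0.142  0.028  1.802] w 16.15503881906682 tau [ -0.918 -75.113   1.649 -28.183  -0.339  -2.752   0.017]
```

The push is 8.1 N, but Fz has risen about 4.5 N, so the slab bears down on the floor. I ease up 0.4 mm while holding.

Emit:
send_rows:
  steps:
    - [0, 0, -0.02, 0, 0]
    - [0, 0, -0.04, 0, 0]
    - [0, 0, -0.04, 0, 0]

```text
clock: 17.92
position: [0.6231, -0.1408, 0.0336]
ee_rot: [-1.568, 0.114, -0.11]
force: [-6.3, 0.5, -1.5]
width: 0.17
```

```bash
python3 f.py
```

```text
17.925 [ 0.623 -0.141  0.034] yaw -8.15311317030803 F [-6.318  1.493 -0.391] T [-0.253 -0.04   1.443] w 15.635715787796167 tau [ -0.915 -77.224   1.691 -28.32   -0.349  -2.237   0.015]
```

The vertical load is back to just the held weight. Now push back up to about 8.5 N, rising slightly, and hold.

Emit:
send_rows:
  steps:
    - [0, 0.02, -0.005, 0, 0]
    - [0, 0.04, -0.01, 0, 0]
    - [0, 0.05, -0.015, 0, 0]
    - [0, 0.05, -0.015, 0, 0]

```text
clock: 18.42
position: [0.6232, -0.1408, 0.0336]
ee_rot: [-1.568, 0.114, -0.109]
force: [-8.3, 0.1, -0.6]
width: 0.173
```

```bash
python3 f.py
```

```text
18.425 [ 0.623 -0.141  0.034] yaw -8.153152830374996 F [-8.26   0.648 -1.106] T [-0.204 -0.017  1.717] w 15.910590508057066 tau [ -0.946 -77.255   1.703 -29.022  -0.357  -2.677   0.014]
```

Emit:
send_rows:
  steps:
    - [0, 0.01, 0, 0, 0]
    - [0, 0.01, 0, 0, 0]
    - [0, 0.01, 0, 0, 0]
    - [0, 0.01, 0, 0, 0]
    - [0, 0.01, 0, 0, 0]
    - [0, 0.01, 0, 0, 0]

```text
clock: 19.18
position: [0.6232, -0.1408, 0.0336]
ee_rot: [-1.568, 0.114, -0.109]
force: [-7.6, 0.3, 0.6]
width: 0.169
```

Emit:
send_rows:
  steps:
    - [0, 0, 0, 0, 0]
    - [0, 0, 0, 0, 0]
    - [0, 0, 0, 0, 0]
    - [0, 0, 0, 0, 0]
    - [0, 0, 0, 0, 0]
    - [0, 0, 0, 0, 0]

```text
clock: 19.92
position: [0.6232, -0.1408, 0.0336]
ee_rot: [-1.568, 0.114, -0.109]
force: [-6.9, 0.2, -0.7]
width: 0.172
```

```bash
python3 f.py; python3 look.py 8; python3 -c "
import cv2;cv2.imwrite('pics/w8z.png',cv2.resize(cv2.imread('pics/w8.png')[50:250,210:400],None,fx=3,fy=3,interpolation=2))"
```

```text
19.925 [ 0.623 -0.141  0.034] yaw -8.151353439956441 F [-6.809  0.77  -0.809] T [-0.252  0.045  1.837] w 15.841780548550851 tau [ -0.954 -77.131   1.701 -29.143  -0.358  -2.801   0.014]
19.925 [ 0.6232 -0.1408  0.0336] yaw -8.151353439956441 tilt [-0.0034  0.0004 -1.    ] Ftool [-6.8092  0.77   -0.8089] Ttool [-0.2517  0.0446  1.8373] w 15.841780548550851
```

View pics/w8z.png

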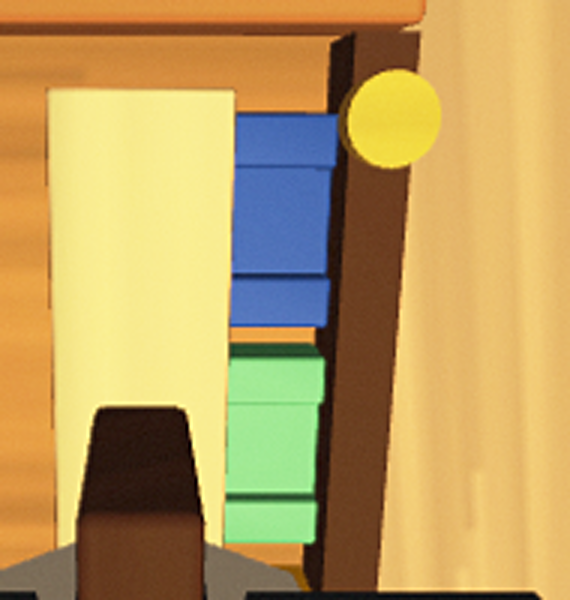

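View pics/b8.png

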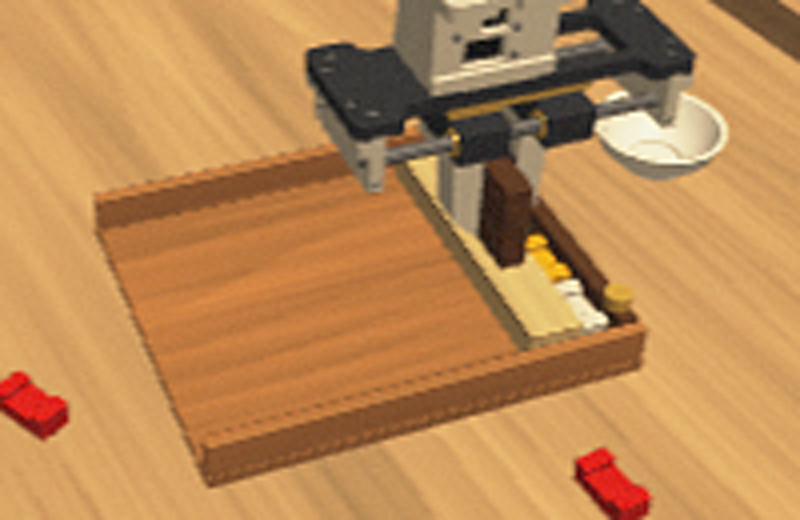

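The hold is about 8 N: the wrist readings scatter 6.8–8.3, and the steadier joint-6 torque says about 8.2. I add 0.15 mm to sit mid-window and hold for a full second and more.

Emit:
send_rows:
  steps:
    - [0, 0.015, 0, 0, 0]
    - [0, 0.015, 0, 0, 0]
    - [0, 0.015, 0, 0, 0]
    - [0, 0.015, 0, 0, 0]
    - [0, 0.015, 0, 0, 0]
    - [0, 0.015, 0, 0, 0]

```text
clock: 20.82
position: [0.6232, -0.1408, 0.0336]
ee_rot: [-1.568, 0.115, -0.109]
force: [-7.7, 0.6, 0.4]
width: 0.176
```

```bash
python3 f.py
```

```text
20.825 [ 0.623 -0.141  0.034] yaw -8.156548786373222 F [-7.676 -0.42  -0.477] T [-0.207 -0.002  1.903] w 16.155081012161133 tau [ -0.964 -76.922   1.699 -29.334  -0.359  -2.989   0.013]
```

Emit:
send_rows:
  steps:
    - [0, 0, 0, 0, 0]
    - [0, 0, 0, 0, 0]
    - [0, 0, 0, 0, 0]
    - [0, 0, 0, 0, 0]
    - [0, 0, 0, 0, 0]
    - [0, 0, 0, 0, 0]

```text
clock: 21.58
position: [0.6232, -0.1408, 0.0336]
ee_rot: [-1.568, 0.115, -0.109]
force: [-8.0, 0.4, -0.2]
width: 0.168
```

```bash
python3 f.py
```

```text
21.575 [ 0.623 -0.141  0.034] yaw -8.153160265654277 F [-7.955  0.2   -0.78 ] T [-0.2    0.008  1.958] w 15.48422440411713 tau [ -0.964 -76.922   1.699 -29.334  -0.359  -2.989   0.013]
```

The press is steady at about 8 N, centred, and has been held over 2 s. Next I ease off straight back, then look before lifting.

Emit:
send_rows:
  steps:
    - [0, -0.05, 0, 0, 0]
    - [0, -0.1, 0, 0, 0]
    - [0, -0.15, 0, 0, 0]
    - [0, -0.2, 0, 0, 0]
    - [0, -0.3, 0, 0, 0]
    - [0, -0.4, 0, 0, 0]
    - [0, -0.6, 0, 0, 0]
    - [0, -1, 0, 0, 0]
    - [0, -1.6, 0, 0, 0]
    - [0, -2.4, 0, 0, 0]
    - [0, -3.2, 0, 0, 0]
    - [0, -4, 0, 0, 0]
    - [0, -4.5, 0, 0, 0]
    - [0, -4.5, 0, 0, 0]

```text
clock: 23.32
position: [0.5802, -0.1345, 0.0344]
ee_rot: [-1.568, 0.112, -0.112]
force: [-0.0, -0.2, -0.5]
width: 0.176
```

```bash
python3 look.py 9; python3 -c "
import cv2;cv2.imwrite('pics/w9z.png',cv2.resize(cv2.imread('pics/w9.png')[40:290,200:512],None,fx=2.4,fy=2.4,interpolation=2))"
```

```text
23.325 [ 0.5802 -0.1345  0.0344] yaw -8.147260820997372 tilt [-0.0001  0.     -1.    ] Ftool [ 0.0141  0.4707 -0.2482] Ttool [0.0285 0.0213 0.0316] w 16.178940711064126
```

View pics/w9z.png

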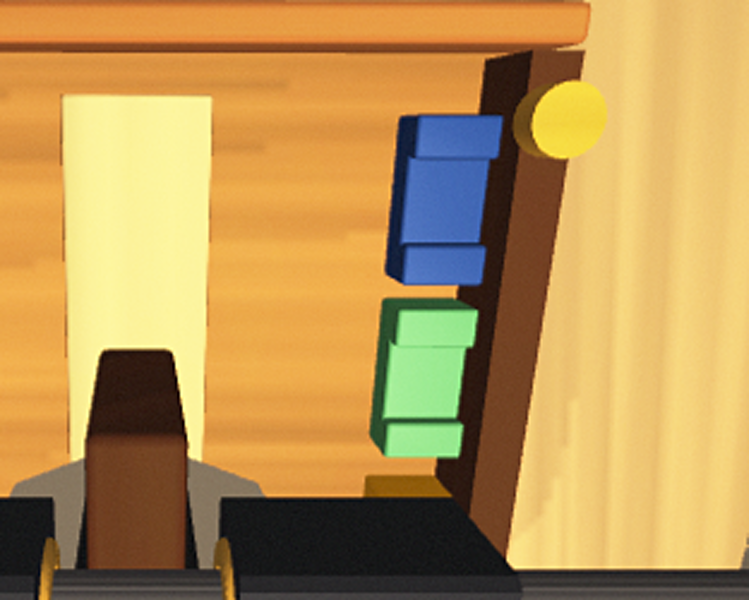

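View pics/b9.png

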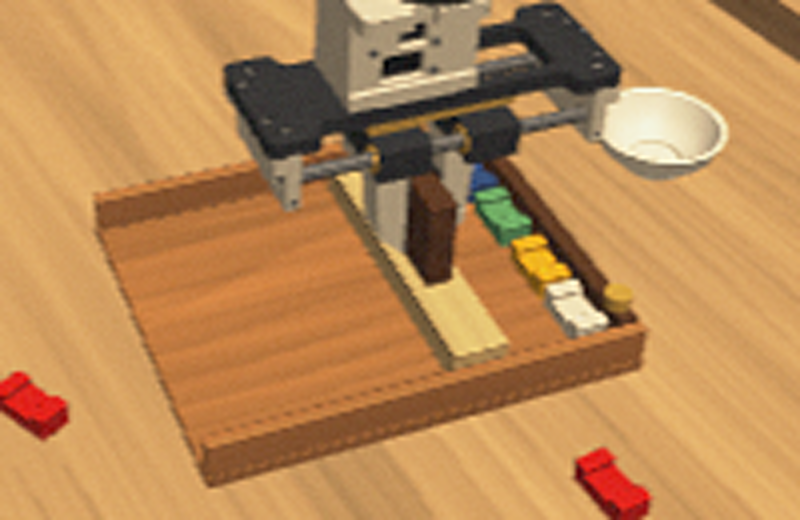

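View pics/a9.png

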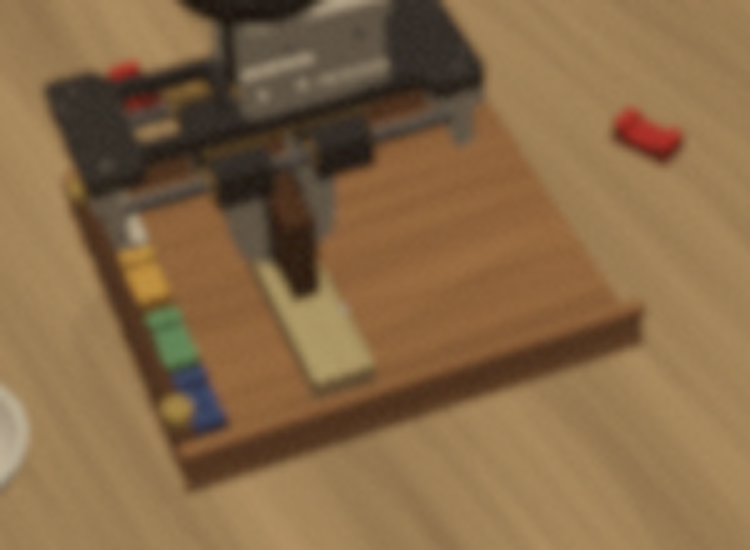

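All four rests lie in a line flat at the board after release. I lift and carry back to the slate, keeping x short to stay away from the flask.

Emit:
send_rows:
  steps:
    - [0, 0, -1, 0, 0]
    - [0, 0, -4, 0, 0]
    - [0, -1, -8, 0, 0]
    - [0, -3, -10, 1, 0]
    - [0, -6, -10, 4, -0.1]
    - [0, -9, -10, 8, -0.27]
    - [0, -11.3, -10, 12, -0.44]
    - [0, -11.3, -10, 16, -0.61]
    - [0, -11.3, -10, 20, -0.78]
    - [0, -11.3, -10, 24, -0.95]
    - [0, -11.3, -10, 28, -1.12]
    - [0, -11.3, -10, 32, -1.29]
    - [0, -11.3, -10, 36, -1.46]
    - [0, -11.3, -10, 40, -1.62]
    - [0, -11.3, -10, 43, -1.74]
    - [0, -11.3, -10, 44.4, -1.769]
    - [0, -11.3, -10, 44.4, -1.769]
    - [0, -11.3, -10, 44.4, -1.769]

```text
clock: 25.72
position: [0.5318, 0.3192, 0.1343]
ee_rot: [-1.185, -1.248, 1.249]
force: [0.2, -0.1, -1.3]
width: 0.17
```

```bash
python3 f.py
python3 - <<'E'
from h import *
cv2.imwrite('pics/s10.png',imaging.get_image('side'))
E
```

```text
25.725 [0.532 0.319 0.134] yaw 93.04112897690443 F [-0.107  1.325 -0.15 ] T [-0.055 -0.051 -0.056] w 15.655246238055621 tau [ -0.94  -70.21   -7.08  -28.508  -0.075   0.038  -0.015]
```

View pics/s10.png

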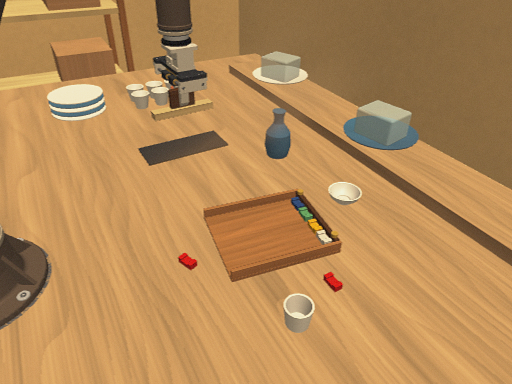

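The straightedge is above the slate. The rests are in one line at the board, and the flask, cup and bowl sit where they were. Lowering now.

Emit:
send_rows:
  steps:
    - [0, 0.1, 3, 0, 0]
    - [0, 0.2, 6, 0, 0]
    - [0, 0.2, 8, 0, 0]
    - [0, 0.2, 9.2, 0, 0]
    - [0, 0.2, 9.8, 0, 0]
    - [0, 0.2, 10, 0, 0]
    - [0, 0.2, 10.1, 0, 0]
    - [0, 0.2, 10.2, 0, 0]
    - [0, 0.2, 10.2, 0, 0]

```text
clock: 26.9
position: [0.5316, 0.323, 0.0325]
ee_rot: [-1.182, -1.251, 1.25]
force: [-0.4, -1.1, -0.9]
width: 0.174
```

```bash
python3 f.py
```

```text
26.9 [0.532 0.323 0.033] yaw 93.21183581257122 F [-1.06   0.912  0.483] T [-0.028 -0.05  -0.141] w 16.036290692514964 tau [ -0.017 -74.591  -6.883 -23.642  -0.007   0.057  -0.006]
```

Emit:
send_rows:
  steps:
    - [0, 0, 0.03, 0, 0]
    - [0, 0, 0.06, 0, 0]
    - [0, 0, 0.08, 0, 0]
    - [0, 0, 0.08, 0, 0]

```text
clock: 27.4
position: [0.5315, 0.323, 0.0317]
ee_rot: [-1.182, -1.251, 1.25]
force: [-0.9, -1.0, 3.1]
width: 0.171
```

```bash
python3 f.py
python3 - <<'E'
from h import *
b=imaging.get_image('side');cv2.imwrite('pics/s11.png',cv2.resize(b[70:180,120:250],None,fx=6,fy=5,interpolation=2))
E
```

```text
27.4 [0.531 0.323 0.032] yaw 93.21530193794518 F [-0.979 -3.121  0.997] T [ 0.207 -0.056  0.028] w 15.740543393764229 tau [ -0.159 -72.621  -6.703 -23.309   0.056  -0.351  -0.002]
```

View pics/s11.png

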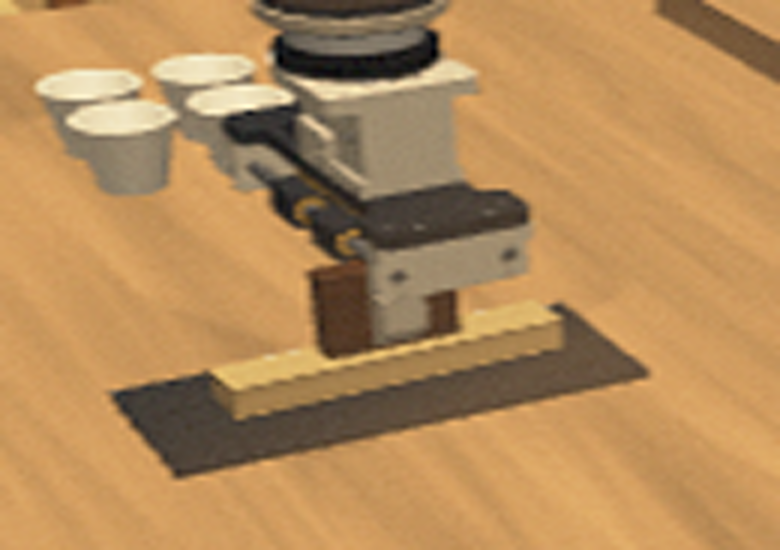

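Seated, with about 4 N of contact. Release, then rise.

Emit:
send_rows:
  steps:
    - [0.8, 0, 0, 0, 0]
    - [0.8, 0, 0, 0, 0]
    - [0.8, 0, 0, 0, 0]
    - [0.8, 0, 0, 0, 0]
    - [0.8, 0, 0, 0, 0]
    - [0.8, 0, 0, 0, 0]
    - [0.8, 0, 0, 0, 0]
    - [0.8, 0, 0, 0, 0]
    - [0.8, 0, -1, 0, 0]
    - [0.8, 0, -3, 0, 0]
    - [0.8, 0, -6, 0, 0]
    - [0.8, 0, -10, 0, 0]
    - [0.8, 0, -14, 0, 0]
    - [0.8, 0, -16, 0, 0]
    - [0.8, 0, -16, 0, 0]

```text
clock: 29.32
position: [0.5323, 0.3239, 0.1947]
ee_rot: [-1.183, -1.255, 1.246]
force: [0.5, 0.3, 0.3]
width: 0.797
```

```bash
python3 f.py
python3 - <<'E'
from h import *
for n in('wrist','side','scene'): cv2.imwrite(f'pics/{n}12.png',imaging.get_image(n))
b=cv2.imread('pics/side12.png')[180:280,190:360];cv2.imwrite('pics/b12.png',cv2.resize(b,None,fx=4.6,fy=4.6,interpolation=2))
E
```

```text
29.325 [0.532 0.324 0.195] yaw 93.21430083120526 F [ 0.271 -0.341 -0.56 ] T [-0.02  -0.017 -0.097] w 73.29996818860101 tau [  0.173 -69.548  -6.334 -31.078  -0.11    0.521   0.106]
```

View pics/wrist12.png

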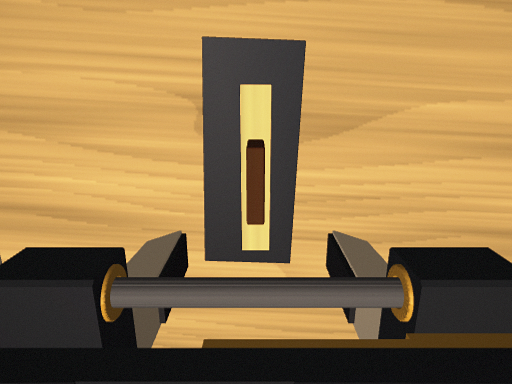

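View pics/b12.png

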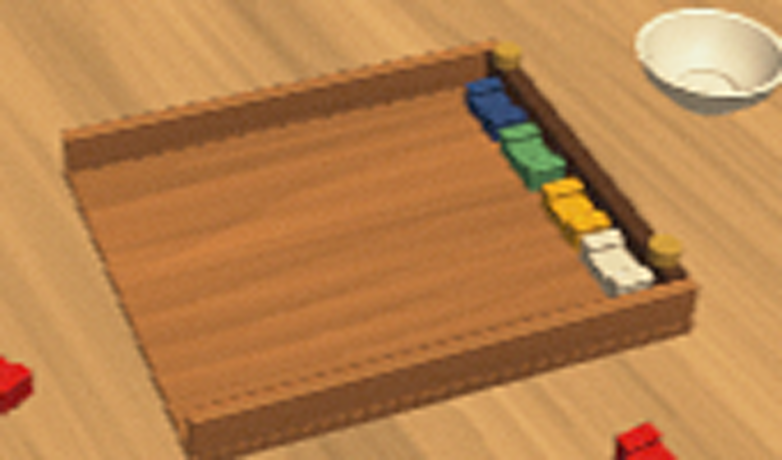

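View pics/scene12.png

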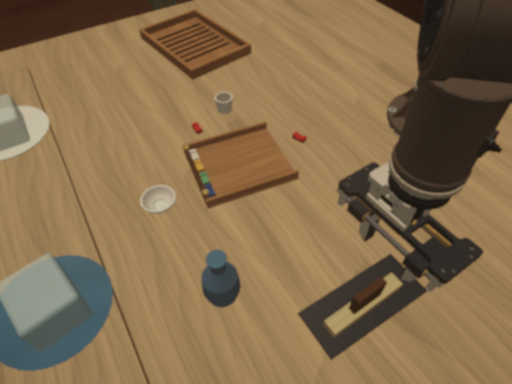

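The straightedge stands on the slate, released. In the side crop the rests line the board. There's plenty of time, so I'll take one closer look from above, passing well above the flask.

Emit:
send_rows:
  steps:
    - [0.8, 0, -3, 0, 0]
    - [0.8, -4, -4, 0, 0]
    - [0.8, -9, -4, -1, 0]
    - [0.8, -14, -4, -2, 0]
    - [0.8, -19, -4, -3, 0]
    - [0.8, -24, -4, -5, 0]
    - [0.8, -29, -4, -7, 0]
    - [0.8, -34, -4, -9, 0]
    - [0.8, -39, -4, -12, 0]
    - [0.8, -44, -4, -14, 0]
    - [0.8, -47, -4, -14, 0]
    - [0.8, -47, -4, -14, 0]
    - [0.8, -47, -4, -14, 0]

```text
clock: 31.1
position: [0.6972, -0.137, 0.2306]
ee_rot: [-1.18, -1.251, 1.251]
force: [-0.2, 0.7, -0.4]
width: 0.794
```

```bash
python3 f.py
python3 - <<'E'
from h import *
im=imaging.get_image('wrist');cv2.imwrite('pics/w13.png',im)
E
```

```text
31.1 [ 0.697 -0.137  0.231] yaw 93.27595085003695 F [0.747 0.432 0.183] T [-0.002  0.037 -0.13 ] w 73.05126471628893 tau [  2.268 -78.532  -3.72  -32.699   0.28    0.108   0.027]
```

View pics/w13.png

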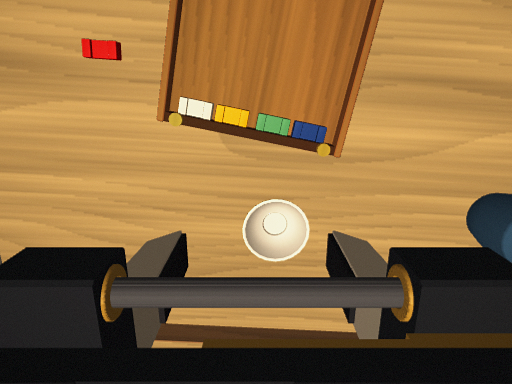

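Run:
```python
from h import *
st=arm.observe();c=cam('wrist',st);im=cv2.imread('pics/w13.png');hs=cv2.cvtColor(im,cv2.COLOR_BGR2HSV)
e=np.array([np.cos(np.radians(-8.15)),np.sin(np.radians(-8.15))])
for n,lo,hi in [('white',(0,0,150),(40,90,255)),('yellow',(20,190,120),(32,255,255)),('green',(45,60,40),(85,255,255)),('blue',(100,80,30),(130,255,255))]:
    m=cv2.inRange(hs,lo,hi);o=np.zeros_like(m);o[92:146,174:332]=m[92:146,174:332]
    cs,_=cv2.findContours(o,0,1);k=max(cs,key=cv2.contourArea)
    P=onplane(c,k.reshape(-1,2),.012)[:,:2].astype(np.float32);r=cv2.minAreaRect(P*1000)
    print(n,np.round(r[0],1),np.round(r[1],1),round(r[2],1),'along tray x: ctr %.4f back %.4f'%(np.array(r[0])@e/1000,(P@e).min()))
cv2.imwrite('pics/w13z.png',cv2.resize(im[80:165,150:350],None,fx=4,fy=4,interpolation=2))
```

```text
white [ 637.7 -208.1] [36.2 18.3] 81.8 along tray x: ctr 0.6607 back 0.6516
yellow [ 643.4 -167.5] [35.7 17.5] 81.8 along tray x: ctr 0.6606 back 0.6519
green [ 650.5 -121. ] [36.3 18.8] 81.8 along tray x: ctr 0.6610 back 0.6516
blue [656.3 -80. ] [37.4 18.8] 81.8 along tray x: ctr 0.6610 back 0.6516
```

View pics/w13z.png

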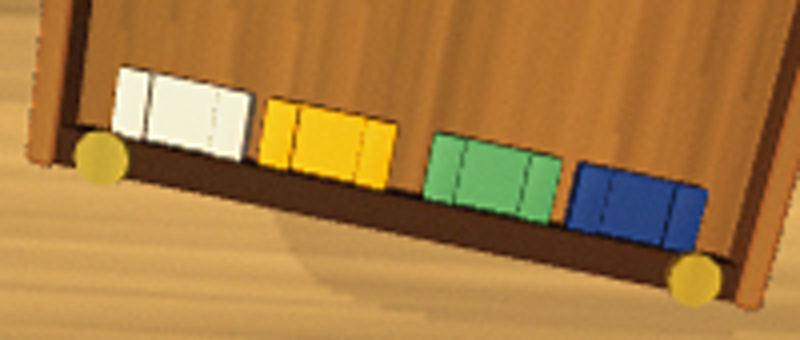

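All four rests are flat against the board: same angle (-8.2°) and collinear within 0.4 mm. The robot is clear of everything, so I hand in.

```bash
python3 -c "
from cell import arm
print(arm.sign_off())"
```

```text
the job is handed in; nothing more can be done
None
```

The job is done and handed in at about 31 s: all four rests stand in one line flat against the end board, and the straightedge is back on its slate, released.

- **Push:** I pushed the rests up the tray with the straightedge about 2 mm above the floor and felt first contact at 3.3 N, off-centre towards the blue rest. Turning the straightedge by about 0.3° centred the load.
- **Press:** I held about 8 N for over 2 s. Individual wrist readings scattered from 6.8 to 8.3 N; the steadier joint and moment readings put it at 8 to 9 N.
- **Downward load:** During the press the straightedge briefly bore down on the tray with about 4.5 N. I raised it slightly to remove that; the summed load stayed near 14 N, under the 16 N limit.
- **Last checks:** A wrist view from above put the four rests at the same angle (-8.2°) and in line within 0.4 mm. The straightedge stands wholly on the slate. The flask, cup, bowl and red look-alikes look unmoved.
- **Not measured:** How the press force was shared between the individual rests. I judged it only from the load being centred.

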